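# Unscrew the gear reducer's filler cap and lay it by

## Robot

A 6-joint arm with a two-finger parallel gripper is mounted at the origin on the work surface; the furniture and walls round the work are solid. World frame = base frame: x ahead of the robot, y to its left, z up, the work surface at z = 0. Lengths are in m, angles in rad, forces in N, time in s.
With the tool pointing down it reaches from about 0.25 to 0.725 m from the base axis. Payload 4 kg.
Tool frame: the origin (TCP) lies midway between the tips of the shut fingers; the grasp point (between the pads) lies 19 mm behind it; z points along the fingers, y is the line along which they close (so a half turn about z gives the same grasp; the last joint's range is limited). The gripper opens to 85 mm and grips with 20 to 120 N. Pads are 22 mm wide; open, the fingers measure 114 mm over their backs; the gripper's body (76 mm by 85 mm) begins 54 mm behind the grasp point. The pads swing forward as they close: fully open they stand 13 mm farther back than shut.
Start: joints at [-1.237, 0.241, 0.005, 1.335, 0, 1.571], TCP at [0.164, -0.472, 0.231] pointing down, gripper open.
Joint ranges: [-2.72, 2.72], [-1.05, 1.87], [-1.09, 1.28], [-1.99, 2.15], [-1.42, 1.44], [-3.14, 3.14]. Speed limits (rad/s): [2.79, 2.79, 3.14, 3.14, 3.14, 3.14].

## Interface

Orientations are given as a unit quaternion [x, y, z, w].
In Python, from workcell import bot gives the robot as it stands. The module is installed in compiled form; this text tells all that it offers.
- The arm moves only by the tool drive_tool, never from a script. Its arguments are lists of equal length, an entry for each row: "slide": the shift along the tool's x, y, z scaled (see below), a list of three; "rotation": the turn, a rotation vector about the tool's x, y, z scaled (see below), a list of three. A call has exactly 8 rows; each row is the pose to reach, as a shift and turn from the pose commanded when the call began, along the tool's axes at that moment; what a row does not reach only later rows make up. The controller multiplies each number of a shift by 250 mm and each number of a turn by 0.5 rad. A row lasts 1/8 s, in which the tool goes at most 62.5 mm and 10.7 degrees, less where a joint would pass 70% of its speed; a pose out of reach is approached as far as the arm can. A call with a number of a shift or a turn outside -1 to 1 is refused whole. A call with a gripper value outside its range is refused whole. "gripper" is the opening, from 0 (shut) to 1 (fully open), set as the call begins (left out, the last holds). The fingers move at their own pace and stop on an object; the grip force is fixed at half the most. Time passes only in rows, so rows that repeat a pose let the fingers close, or fill a call up. It gives the time, the measured TCP pose, the force, the opening and the grip force at its end, in the units of the state.
- bot.get_obs(): the state, without advancing time (a new reading comes with each control period).
- bot.camera(name): name is "scene" or "top" or "wrist"; returns a dict with "image" (384x512x3 uint8, red, green, blue), "z_map" (384x512 float32, m along the optical axis (not along the pixel's ray), 0 where there is no reading), "camera_matrix" (3x3 intrinsics, pixels), "xyz" and "orientation" of the camera in the world. Camera axes: x right, y up, looking along -z (the intrinsics and any distortion apply to the point x, -y, -z); pixel columns grow to the right and rows downward; lengths in m; the calibration is good to about 2 mm. The wrist camera is an equidistant fisheye: a pixel r from the principal point sees the ray r / f radians off the axis. A picture is of the moment at which its call begins.
- bot.job_done(): hands the job in; it is judged then, once.
The state is a dict: "clock": time; "joint_pos": joint angles; "joint_vel": joint speeds; "tau": joint torques, N m; "eef_pos": TCP position; "tool_rot": TCP orientation; "ft_force": force on the tool from outside, world axes, zero at the start; "ft_torque": the same for the moment, N m; "grip_width": finger opening in m; "grasp_force": force on a finger pad.
Only numpy, scipy, OpenCV 4.12 (cv2) and the standard library are available. Lean on these libraries where they do the work, as an engineer would, in place of code of your own. Each camera call takes 0.05 s, during which the arm holds its last target. There are 200 camera calls.

## Task

The gear reducer is due for oil: unscrew its filler cap by the bar grip, anticlockwise seen from above, keep hold of it as the thread lets go, and set it down upright in the round steel parts dish. Lower it all the way in before you let go; do not drop it, and do not force the thread.

Things in the scene. Friction and masses are not known exactly. Their poses are not given: they have to be found in the camera images.
- cap_grip (a point): Grip point of the black filler cap on the gear reducer's top. A bar grip, 50 mm long (point's x), 16 mm thick (y: close the fingers across it), 35 mm tall, stands on a round ribbed skirt 61 mm across, 24 mm high. The point is on the axis, 12 mm below the bar's top, 23 mm above the skirt's flat top (keep fingertips above that), 47 mm above the skirt's lower edge. z up.
- filler_cap: The same cap: origin on its axis at the skirt's lower edge, z up, x along the bar. About 0.12 kg, turns easily. Coarse thread: it frees after 45 to 65 degrees anticlockwise from above (positive yaw), without rising as it turns; 80 always frees it, in one grasp; past 110 it can catch again. Then lift it straight up, 25 mm clears the neck. Clockwise a stop soon blocks it.
- reducer: Grey gear reducer bolted to the bench: ribbed casting 150 x 104 mm, 70 mm high, on a foot flange 166 x 140 mm; a shaft stub on its -x side. Origin on the bench under the axis of the filler neck, which stands in the middle of the top, rim 102 mm above the bench. z up. The small brass vent plug at a corner of the top, 81 mm high, stays.
- parts_dish: Round steel parts dish, fixed, 150 mm across at the rim, 16 mm high; flat floor inside, about 125 mm across, 4 mm above the bench. Origin at the centre of its underside, on the bench. It stands left or right of the reducer, a green mug on the other side.
There are look-alikes about, which are no part of the job. What is shaped like the filler_cap but green or turquoise is not meant.

How it is judged:
By the outcome, as a careful person would: the job done as asked, in the order asked, and still so for the second after the job is handed in, with the robot touching nothing.
It also fails if it takes over 42 s, if anything falls off the work surface, if the arm or the gripper's body presses on something with over 40 N, if the wrist force passes 120 N, or if a joint passes its speed limit or range.

## Working session

There is one attempt and no reset: what is moved stays moved. The work goes in short steps, Python scripts to look and compute and a tool call to move; the robot and the scene stay as the last step left them, time stands still between calls to the robot, and variables do not carry over. Pictures are saved under pics/ and viewed, at most 10 in all, crops included, and the job is handed in when it is done.

Besides the shell and the picture viewer there is one more tool, called in YAML: its name, and indented under it one key for each argument. drive_tool: Moves the arm, as the interface text tells. Shifts and turns lie within -1 to 1; 1 stands for 250 mm of shift or 0.5 rad of turn. Its arguments: {"type":"object","properties":{"slide":{"type":"array","items":{"type":"array","items":{"type":"number"}}},"rotation":{"type":"array","items":{"type":"array","items":{"type":"number"}}},"gripper":{"type":"number"}},"required":["slide","rotation"]}

```bash
mkdir -p pics; cat > h.py <<'E'
import numpy as np,cv2
from scipy.spatial.transform import Rotation as R
from workcell import bot
def cam(n,f):
    c=bot.camera(n); cv2.imwrite(f'pics/{f}.png',c['image'][:,:,::-1]); np.save(f'pics/{f}.npy',c,allow_pickle=True); return c
def load(f): return np.load(f'pics/{f}.npy',allow_pickle=True).item()
def pts(c,u,v,fish=False):
    u=np.asarray(u);v=np.asarray(v);K=c['camera_matrix'];z=c['z_map'][v,u]
    x=(u-K[0,2])/K[0,0];y=(v-K[1,2])/K[1,1]
    if fish:
        r=np.hypot(x,y)+1e-9;s=np.tan(r)/r;x=x*s;y=y*s
    return R.from_quat(c['orientation']).apply(np.stack([x*z,-y*z,-z],-1))+c['xyz']
E
python3 - <<'E'
from h import *
a=cam('scene','s1');b=cam('top','t1')
print(a['camera_matrix'],a['xyz'],b['camera_matrix'],b['xyz'],b['orientation'])
cv2.imwrite('pics/both.png',cv2.resize(np.vstack([a['image'],b['image']])[:,:,::-1],(400,600)))
print({k:np.round(v,3) for k,v in bot.get_obs().items()})
E
```

```text
[[414.26070176   0.         258.17723238]
 [  0.         414.26070176 189.13862729]
 [  0.           0.           1.        ]] [-0.02047762  0.47097197  0.78536877] [[488.98082032   0.         251.07363996]
 [  0.         488.98082032 192.81817073]
 [  0.           0.           1.        ]] [ 0.34886487 -0.00423349  1.26508998] [-0.04644893  0.03213483  0.71675345 -0.6950355 ]
{'clock': np.float64(0.1), 'joint_pos': array([-1.237,  0.241,  0.004,  1.335,  0.   ,  1.571]), 'joint_vel': array([-0.001, -0.001,  0.003,  0.002,  0.001, -0.001]), 'tau': array([-0.0000e+00, -3.7314e+01,  2.5301e+01,  1.1000e-02, -0.0000e+00,
       -0.0000e+00]), 'eef_pos': array([ 0.164, -0.472,  0.231]), 'tool_rot': array([ 0.986,  0.166, -0.   , -0.001]), 'ft_force': array([0.572, 0.07 , 0.188]), 'ft_torque': array([ 0.018, -0.04 , -0.006]), 'grasp_force': np.float64(0.0), 'grip_width': np.float64(0.085)}
```

View pics/t1.png

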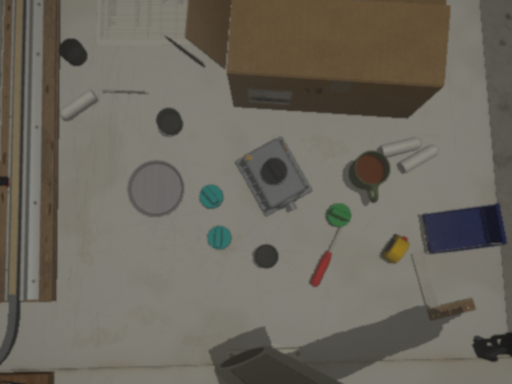

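View pics/s1.png

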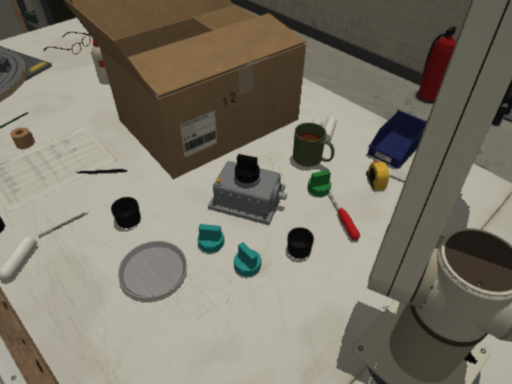

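Top view: the reducer is at about (273,175) with the black bar-grip cap at (273,171), and the steel dish at (156,188).

Possible confusions, all standing on the bench:
- Black round items at (169,122), (265,256) and (73,52).
- Turquoise caps at (211,196) and (219,237).
- A green cap at (338,215).

My choice is (273,171), the black cap on the reducer. Scene view: the same cap is at (246,168), and the tall box stands close behind it.

```bash
python3 - <<'E'
from h import *
b=load('t1')
c=b['image'][125:225,223:323,::-1]
s=load('s1')['image'][140:230,200:300,::-1]
cv2.imwrite('pics/crop1.png',np.hstack([cv2.resize(c,(400,400),interpolation=3),cv2.resize(s,(400,400),interpolation=3)]))
v,u=np.mgrid[0:384,0:512];P=pts(b,u,v)
for n,(x,y) in dict(cap=(273,171),dish=(156,188),box=(240,98),boxtop=(300,60),boxe=(400,110),mug=(370,170),t1=(211,196),t2=(219,237)).items(): print(n,P[y,x].round(3))
# dish rim fit
m=(P[...,2]>.010)&(P[...,2]<.03)&(np.hypot(u-156,v-188)<34); q=P[m]; print('dish',(q[:,:2].max(0)+q[:,:2].min(0))/2,np.ptp(q[:,:2],axis=0),m.sum())
# cap
near=np.hypot(u-273,v-171)<28
for lo,hi in((.145,.18),(.11,.145)):
  m=near&(P[...,2]>lo)&(P[...,2]<hi);q=P[m]
  if len(q)>5:
    w,V=np.linalg.eigh(np.cov(q[:,:2].T));print(lo,len(q),q.mean(0),(q.max(0)+q.min(0))/2,np.ptp(q,axis=0),np.sqrt(w),V[:,1])
m=near&(P[...,2]>.06)&(P[...,2]<.09);q=P[m];r=cv2.minAreaRect(q[:,:2].astype(np.float32));print('red',r)
m=(v<130)&(u>190)&(u<450)&(P[...,2]>.05);print('box',P[m].min(0),P[m].max(0))
E
```

```text
Traceback (most recent call last):
  File "h.py", line 12, in pts
    return R.from_quat(c['orientation']).apply(np.stack([x*z,-y*z,-z],-1))+c['xyz']
           ~~~~~~~~~~~~~~~~~~~~~~~~~~~~~~~~~~~^^^^^^^^^^^^^^^^^^^^^^^^^^^^
  File "scipy/spatial/transform/_rotation.pyx", line 2580, in scipy.spatial.transform._rotation.Rotation.apply
ValueError: Expected input of shape (3,) or (P, 3), got (384, 512, 3).
```

View pics/crop1.png

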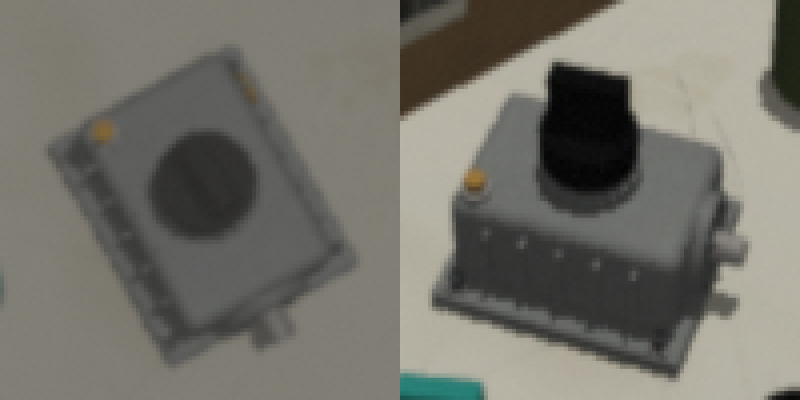

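The crop confirms it: a black ribbed skirt with a bar grip on the neck of the grey reducer, with the brass plug at the corner.

```bash
sed -i 's/return R.from_quat(c\[.orientation.\]).apply(\(.*\))+c/return \1@R.from_quat(c["orientation"]).as_matrix().T+c/' h.py; cat > m.py <<'E'
from h import *
b=load('t1')
v,u=np.mgrid[0:384,0:512];P=pts(b,u,v)
for n,(x,y) in dict(cap=(273,171),dish=(156,188),box=(240,98),boxtop=(300,60),boxe=(400,110),mug=(370,160),t1=(211,196),t2=(219,237)).items(): print(n,P[y,x].round(3))
m=(P[...,2]>.010)&(P[...,2]<.03)&(np.hypot(u-156,v-188)<34); q=P[m]; print('dish',(q[:,:2].max(0)+q[:,:2].min(0))/2,np.ptp(q[:,:2],axis=0),m.sum())
near=np.hypot(u-273,v-171)<28
for lo,hi in((.14,.18),(.11,.135)):
  m=near&(P[...,2]>lo)&(P[...,2]<hi);q=P[m]
  if len(q)>5:
    w,V=np.linalg.eigh(np.cov(q[:,:2].T));print(lo,len(q),q.mean(0),(q.max(0)+q.min(0))/2,np.ptp(q,axis=0),np.sqrt(w),V[:,1])
m=near&(P[...,2]>.06)&(P[...,2]<.09);q=P[m];r=cv2.minAreaRect(q[:,:2].astype(np.float32));print('red',r)
m=(v<130)&(u>190)&(u<450)&(P[...,2]>.05);print('box',P[m].min(0),P[m].max(0))
E
python3 m.py
```

```text
cap [ 0.526 -0.036  0.131]
dish [0.51  0.266 0.008]
box [0.72  0.038 0.081]
boxtop [ 0.739 -0.097  0.268]
boxe [ 0.679 -0.36   0.066]
mug [ 0.557 -0.28   0.057]
t1 [0.479 0.118 0.057]
t2 [0.377 0.1   0.058]
dish [0.5097705  0.26545119] [0.14659281 0.14849679] 454
0.14 107 [ 0.53201803 -0.04082148  0.1423842 ] [ 0.53201764 -0.03957544  0.14366311] [0.04548724 0.03383279 0.00731854] [0.00454329 0.01398733] [-0.86256772 -0.50594163]
0.11 48 [ 0.52759989 -0.03733134  0.11856098] [ 0.53230288 -0.03997122  0.1224404 ] [0.04699096 0.05476762 0.02487997] [0.01220179 0.01437277] [0.63638857 0.77136865]
red ((0.5369477272033691, -0.039895132184028625), (0.13884152472019196, 0.1116882786154747), 29.04421615600586)
box [ 0.34886487 -0.41693567  0.0500059 ] [0.8811923  0.11552485 1.26508998]
```

drive_tool:
  slide:
    - [0.08, -0.045, 0]
    - [0.22, -0.13, 0]
    - [0.38, -0.22, 0]
    - [0.54, -0.32, 0]
    - [0.7, -0.41, 0]
    - [0.84, -0.49, 0]
    - [0.94, -0.55, 0]
    - [0.98, -0.576, 0]
  rotation:
    - [0, 0, 0]
    - [0, 0, 0]
    - [0, 0, 0]
    - [0, 0, 0]
    - [0, 0, 0]
    - [0, 0, 0]
    - [0, 0, 0]
    - [0, 0, 0]
  gripper: 1

```text
clock: 1.1
eef_pos: [0.3486, -0.2549, 0.231]
tool_rot: [0.986, 0.167, -0.0, -0.0]
ft_force: [-0.0, 0.3, 0.0]
grip_width: 0.0851
grasp_force: 0.0
```

drive_tool:
  slide:
    - [0.14, -0.08, 0]
    - [0.3, -0.18, 0]
    - [0.46, -0.27, 0]
    - [0.62, -0.36, 0]
    - [0.78, -0.46, 0]
    - [0.9, -0.53, 0]
    - [0.976, -0.576, 0]
    - [0.976, -0.576, 0]
  rotation:
    - [0, 0, -0.06]
    - [0, 0, -0.12]
    - [0, 0, -0.18]
    - [0, 0, -0.24]
    - [0, 0, -0.3]
    - [0, 0, -0.36]
    - [0, 0, -0.395]
    - [0, 0, -0.395]

```text
clock: 2.1
eef_pos: [0.5318, -0.0398, 0.2307]
tool_rot: [0.965, 0.263, -0.001, 0.0]
ft_force: [0.7, 0.3, -0.2]
grip_width: 0.0851
grasp_force: 0.0
```

```bash
python3 - <<'E'
from h import *
w=cam('wrist','w1');o=bot.get_obs()
print({k:np.round(o[k],4) for k in('clock','joint_pos','eef_pos','tool_rot')},w['camera_matrix'][0],w['xyz'],w['orientation'])
v,u=np.mgrid[0:384,0:512];P=pts(w,u,v,True)
m=(np.hypot(P[...,0]-.532,P[...,1]+.04)<.035)&(P[...,2]>.135)&(P[...,2]<.16);q=P[m]
print(m.sum(),np.median(q[:,2]),cv2.minAreaRect(q[:,:2].astype(np.float32)),u[m].mean(),v[m].mean())
E
```

```text
{'clock': np.float64(2.15), 'joint_pos': array([-7.5700e-02,  3.0690e-01,  9.3200e-02,  1.3584e+00, -7.0000e-04,
        2.5347e+00]), 'eef_pos': array([ 0.5312, -0.0405,  0.2309]), 'tool_rot': array([ 9.649e-01,  2.625e-01, -7.000e-04,  1.000e-04])} [297.31863964   0.         259.49500272] [ 0.59513738 -0.00121237  0.37290858] [-0.13010223  0.07482521 -0.49034776  0.85850665]
1082 0.14030160411407605 ((0.5297110676765442, -0.03803865611553192), (0.04982141777873039, 0.015382434241473675), 30.560029983520508) 257.97412199630315 190.34288354898337
```

View pics/w1.png

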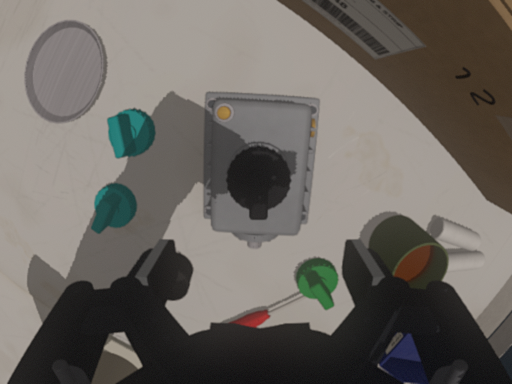

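The wrist view shows the bar at about (258,190), lined up with the gripper. I'll check the heights next.

```bash
python3 - <<'E'
from h import *
w=load('w1');v,u=np.mgrid[0:384,0:512];P=pts(w,u,v,True)
d=np.hypot(P[...,0]-.531,P[...,1]+.0385)
print('hist',[(round(a,3),int(((d<.033)&(P[...,2]>=a)&(P[...,2]<a+.003)).sum())) for a in np.arange(.084,.156,.003)])
q=P[(d<.033)&(P[...,2]>.143)];print(q.mean(0),cv2.minAreaRect(q[:,:2].astype(np.float32)))
for n in ('w1','t1'):
  w=load(n);P=pts(w,u,v,n=='w1');m=(P[...,2]>.06)&(P[...,2]<.076)&(np.hypot(P[...,0]-.531,P[...,1]+.0385)<.06);print('casting top',np.median(P[m][:,2]))
  m=(abs(P[...,2])<.02)&(abs(P[...,0]-.42)<.03)&(abs(P[...,1]+.04)<.03);print('bench',np.median(P[m][:,2]))
E
```

```text
hist [(np.float64(0.084), 12), (np.float64(0.087), 24), (np.float64(0.09), 19), (np.float64(0.093), 21), (np.float64(0.096), 31), (np.float64(0.099), 42), (np.float64(0.102), 489), (np.float64(0.105), 1511), (np.float64(0.108), 92), (np.float64(0.111), 16), (np.float64(0.114), 12), (np.float64(0.117), 7), (np.float64(0.12), 18), (np.float64(0.123), 10), (np.float64(0.126), 10), (np.float64(0.129), 16), (np.float64(0.132), 18), (np.float64(0.135), 27), (np.float64(0.138), 880), (np.float64(0.141), 175), (np.float64(0.144), 0), (np.float64(0.147), 0), (np.float64(0.15), 0), (np.float64(0.153), 0)]
[ 0.54247325 -0.03172522  0.32076455] ((0.5427570939064026, -0.03142451494932175), (0.013133947737514973, 0.0638018399477005), 30.509431838989258)
casting top 0.0695146076869084
bench -0.0002088045203396116
casting top 0.07032758496236813
bench 0.001384957424210853
```

drive_tool:
  slide:
    - [0, -0.007, 0.07]
    - [0, -0.007, 0.16]
    - [0, -0.007, 0.25]
    - [0, -0.007, 0.33]
    - [0, -0.007, 0.4]
    - [0, -0.007, 0.45]
    - [0, -0.007, 0.476]
    - [0, -0.007, 0.476]
  rotation:
    - [0, 0, 0]
    - [0, 0, 0]
    - [0, 0, 0]
    - [0, 0, 0]
    - [0, 0, 0]
    - [0, 0, 0]
    - [0, 0, 0]
    - [0, 0, 0]

```text
clock: 3.15
eef_pos: [0.5303, -0.0389, 0.1122]
tool_rot: [0.965, 0.262, -0.0, -0.0]
ft_force: [-0.1, -0.3, -0.1]
grip_width: 0.0855
grasp_force: 0.0
```

drive_tool:
  slide:
    - [0, 0, 0]
    - [0, 0, 0]
    - [0, 0, 0]
    - [0, 0, 0]
    - [0, 0, 0]
    - [0, 0, 0]
    - [0, 0, 0]
    - [0, 0, 0]
  rotation:
    - [0, 0, 0]
    - [0, 0, 0]
    - [0, 0, 0]
    - [0, 0, 0]
    - [0, 0, 0]
    - [0, 0, 0]
    - [0, 0, 0]
    - [0, 0, 0]
  gripper: 0

```text
clock: 4.15
eef_pos: [0.5309, -0.0386, 0.1126]
tool_rot: [0.965, 0.263, 0.0, 0.0]
ft_force: [0.3, 0.2, 4.4]
grip_width: 0.0151
grasp_force: 59.1
```

drive_tool:
  slide:
    - [0, 0, 0]
    - [0, 0, 0]
    - [0, 0, 0]
    - [0, 0, 0]
    - [0, 0, 0]
    - [0, 0, 0]
    - [0, 0, 0]
    - [0, 0, 0]
  rotation:
    - [0, 0, -0.1]
    - [0, 0, -0.24]
    - [0, 0, -0.38]
    - [0, 0, -0.52]
    - [0, 0, -0.66]
    - [0, 0, -0.8]
    - [0, 0, -0.94]
    - [0, 0, -0.94]

```text
clock: 5.15
eef_pos: [0.5307, -0.0383, 0.1126]
tool_rot: [0.877, 0.48, 0.0, -0.0]
ft_force: [-0.4, 0.9, 5.7]
grip_width: 0.0149
grasp_force: 59.3
```

drive_tool:
  slide:
    - [0, 0, 0]
    - [0, 0, 0]
    - [0, 0, 0]
    - [0, 0, 0]
    - [0, 0, 0]
    - [0, 0, 0]
    - [0, 0, 0]
    - [0, 0, 0]
  rotation:
    - [0, 0, -0.1]
    - [0, 0, -0.24]
    - [0, 0, -0.38]
    - [0, 0, -0.52]
    - [0, 0, -0.66]
    - [0, 0, -0.8]
    - [0, 0, -0.94]
    - [0, 0, -0.94]

```text
clock: 6.15
eef_pos: [0.5307, -0.0384, 0.1126]
tool_rot: [0.742, 0.671, 0.0, 0.0]
ft_force: [-0.9, 1.1, 5.2]
grip_width: 0.0154
grasp_force: 59.3
```

drive_tool:
  slide:
    - [0, 0, 0]
    - [0, 0, 0]
    - [0, 0, 0]
    - [0, 0, 0]
    - [0, 0, 0]
    - [0, 0, 0]
    - [0, 0, 0]
    - [0, 0, 0]
  rotation:
    - [0, 0, -0.1]
    - [0, 0, -0.24]
    - [0, 0, -0.38]
    - [0, 0, -0.52]
    - [0, 0, -0.66]
    - [0, 0, -0.8]
    - [0, 0, -0.94]
    - [0, 0, -0.94]

```text
clock: 7.15
eef_pos: [0.5307, -0.0386, 0.1126]
tool_rot: [0.565, 0.825, 0.0, 0.0]
ft_force: [-0.3, 0.7, 5.5]
grip_width: 0.0154
grasp_force: 59.4
```

```bash
python3 - <<'E'
from h import *
o=bot.get_obs()
print({k:np.round(o[k],4) for k in('clock','joint_pos','eef_pos','tool_rot','ft_force','ft_torque','grasp_force')})
w=cam('wrist','w2')
v,u=np.mgrid[0:384,0:512];P=pts(w,u,v,True)
m=(np.hypot(P[...,0]-.5305,P[...,1]+.0385)<.027)&(P[...,2]>.12)&(P[...,2]<.15);q=P[m];print(m.sum(),cv2.minAreaRect(q[:,:2].astype(np.float32)))
E
```

```text
{'clock': np.float64(7.15), 'joint_pos': array([-0.0725,  0.3836, -0.1165,  1.0704, -0.    ,  1.1287]), 'eef_pos': array([ 0.5307, -0.0386,  0.1126]), 'tool_rot': array([5.652e-01, 8.250e-01, 1.000e-04, 1.000e-04]), 'ft_force': array([-0.2934,  0.733 ,  5.5128]), 'ft_torque': array([0.1054, 0.1787, 0.028 ]), 'grasp_force': np.float64(59.3649)}
5319 ((0.5285096168518066, -0.037346795201301575), (0.04079962149262428, 0.045889757573604584), 60.219810485839844)
```

View pics/w2.png

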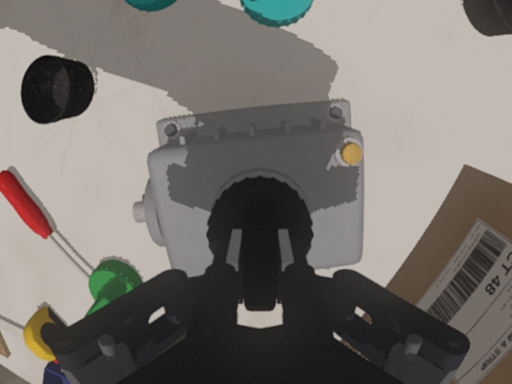

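The gripper has turned about 81°, and the bar is in line between the fingers at (260,255), so the cap turned with it. I'll lift gently.

drive_tool:
  slide:
    - [0, 0, -0.01]
    - [0, 0, -0.025]
    - [0, 0, -0.045]
    - [0, 0, -0.065]
    - [0, 0, -0.085]
    - [0, 0, -0.105]
    - [0, 0, -0.12]
    - [0, 0, -0.12]
  rotation:
    - [0, 0, 0]
    - [0, 0, 0]
    - [0, 0, 0]
    - [0, 0, 0]
    - [0, 0, 0]
    - [0, 0, 0]
    - [0, 0, 0]
    - [0, 0, 0]

```text
clock: 8.2
eef_pos: [0.5309, -0.0386, 0.1428]
tool_rot: [0.565, 0.825, 0.0, 0.0]
ft_force: [0.6, -1.0, -1.2]
grip_width: 0.0155
grasp_force: 58.5
```

drive_tool:
  slide:
    - [0, 0, -0.05]
    - [0, 0, -0.12]
    - [0.03, 0.01, -0.17]
    - [0.1, 0.03, -0.2]
    - [0.2, 0.06, -0.2]
    - [0.3, 0.095, -0.2]
    - [0.4, 0.125, -0.2]
    - [0.5, 0.16, -0.2]
  rotation:
    - [0, 0, 0]
    - [0, 0, 0]
    - [0, 0, 0]
    - [0, 0, 0]
    - [0, 0, 0]
    - [0, 0, 0]
    - [0, 0, 0]
    - [0, 0, 0]

```text
clock: 9.2
eef_pos: [0.5218, 0.0945, 0.1922]
tool_rot: [0.564, 0.826, -0.0, -0.0]
ft_force: [0.4, -0.3, -0.4]
grip_width: 0.0154
grasp_force: 58.5
```

drive_tool:
  slide:
    - [0.1, 0.03, 0]
    - [0.22, 0.065, 0]
    - [0.34, 0.1, 0]
    - [0.46, 0.14, 0]
    - [0.57, 0.17, 0]
    - [0.64, 0.195, 0]
    - [0.664, 0.202, 0]
    - [0.664, 0.202, 0]
  rotation:
    - [0, 0, 0]
    - [0, 0, 0]
    - [0, 0, 0]
    - [0, 0, 0]
    - [0, 0, 0]
    - [0, 0, 0]
    - [0, 0, 0]
    - [0, 0, 0]

```text
clock: 10.2
eef_pos: [0.5094, 0.2654, 0.1922]
tool_rot: [0.565, 0.825, -0.0, 0.0]
ft_force: [0.1, 0.2, -0.4]
grip_width: 0.0151
grasp_force: 58.5
```

```bash
python3 - <<'E'
from h import *
s=cam('scene','s2')
w=cam('wrist','w3');o=bot.get_obs();print(o['eef_pos'],o['grasp_force'],o['ft_force'])
v,u=np.mgrid[0:384,0:512];P=pts(w,u,v,True)
m=(P[...,2]>.010)&(P[...,2]<.03)&(np.hypot(P[...,0]-.51,P[...,1]-.2655)<.09); q=P[m]
print('dish',q[:,:2].min(0),q[:,:2].max(0))
P=pts(s,u,v)
m=(P[...,2]>.06)&(P[...,2]<.2)&(np.hypot(P[...,0]-.51,P[...,1]-.2655)<.034)&(s['image'].max(2)<60)
print('cap low z',np.percentile(P[m][:,2],[0,1,3]))
cv2.imwrite('pics/c3.png',np.hstack([cv2.resize(s['image'][100:340,50:290,::-1],(400,400)),cv2.resize(w['image'][:,:,::-1],(400,400))]))
E
```

```text
[0.50962204 0.26465203 0.1922628 ] 58.54590833187103 [-0.30851228 -0.9937219  -1.62561369]
dish [0.43184157 0.20166556] [0.57978385 0.34184919]
cap low z [0.16328513 0.16505617 0.16723979]
```

View pics/c3.png

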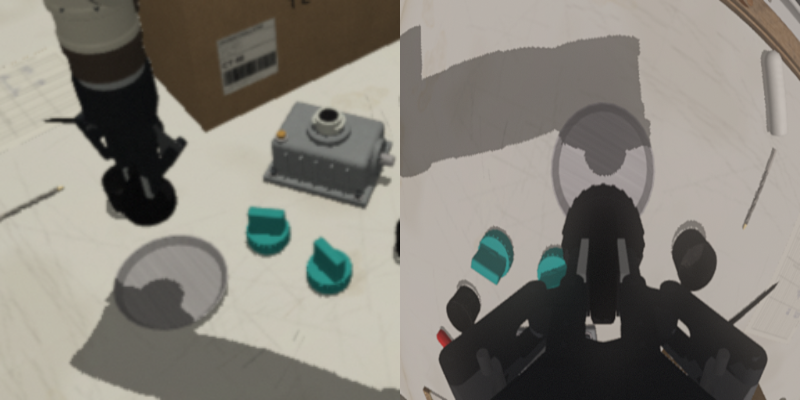

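The cap is held upright over the dish, and the bare neck is visible at (328,120) in the left half. Lowering now.

drive_tool:
  slide:
    - [0, 0, 0.06]
    - [0, 0, 0.16]
    - [0, 0, 0.27]
    - [0, 0, 0.38]
    - [0, 0, 0.48]
    - [0, 0, 0.55]
    - [0, 0, 0.59]
    - [0, 0, 0.6]
  rotation:
    - [0, 0, 0]
    - [0, 0, 0]
    - [0, 0, 0]
    - [0, 0, 0]
    - [0, 0, 0]
    - [0, 0, 0]
    - [0, 0, 0]
    - [0, 0, 0]

```text
clock: 11.3
eef_pos: [0.5091, 0.2647, 0.0414]
tool_rot: [0.565, 0.825, -0.001, -0.0]
ft_force: [0.5, -1.2, -1.2]
grip_width: 0.0152
grasp_force: 58.6
```

drive_tool:
  slide:
    - [0, 0, 0.004]
    - [0, 0, 0.008]
    - [0, 0, 0.012]
    - [0, 0, 0.016]
    - [0, 0, 0.02]
    - [0, 0, 0.022]
    - [0, 0, 0.024]
    - [0, 0, 0.024]
  rotation:
    - [0, 0, 0]
    - [0, 0, 0]
    - [0, 0, 0]
    - [0, 0, 0]
    - [0, 0, 0]
    - [0, 0, 0]
    - [0, 0, 0]
    - [0, 0, 0]

```text
clock: 12.3
eef_pos: [0.5096, 0.2654, 0.0363]
tool_rot: [0.565, 0.825, -0.0, -0.0]
ft_force: [0.1, 0.0, -1.4]
grip_width: 0.0152
grasp_force: 58.6
```

Not touching yet, so I'll go down another 1.5 mm.

drive_tool:
  slide:
    - [0, 0, 0.001]
    - [0, 0, 0.002]
    - [0, 0, 0.003]
    - [0, 0, 0.004]
    - [0, 0, 0.005]
    - [0, 0, 0.006]
    - [0, 0, 0.006]
    - [0, 0, 0.006]
  rotation:
    - [0, 0, 0]
    - [0, 0, 0]
    - [0, 0, 0]
    - [0, 0, 0]
    - [0, 0, 0]
    - [0, 0, 0]
    - [0, 0, 0]
    - [0, 0, 0]

```text
clock: 13.3
eef_pos: [0.5096, 0.2654, 0.0348]
tool_rot: [0.565, 0.825, 0.0, 0.0]
ft_force: [0.0, -0.4, -1.2]
grip_width: 0.015
grasp_force: 58.6
```

drive_tool:
  slide:
    - [0, 0, 0.001]
    - [0, 0, 0.002]
    - [0, 0, 0.003]
    - [0, 0, 0.004]
    - [0, 0, 0.005]
    - [0, 0, 0.006]
    - [0, 0, 0.006]
    - [0, 0, 0.006]
  rotation:
    - [0, 0, 0]
    - [0, 0, 0]
    - [0, 0, 0]
    - [0, 0, 0]
    - [0, 0, 0]
    - [0, 0, 0]
    - [0, 0, 0]
    - [0, 0, 0]

```text
clock: 14.3
eef_pos: [0.5097, 0.2655, 0.0346]
tool_rot: [0.565, 0.825, 0.0, 0.0]
ft_force: [-3.2, -1.7, 8.1]
grip_width: 0.015
grasp_force: 60.1
```

That's contact at about 8 N, so the cap is seated. Release, then retreat.

drive_tool:
  slide:
    - [0, 0, 0]
    - [0, 0, 0]
    - [0, 0, 0]
    - [0, 0, 0]
    - [0, 0, 0]
    - [0, 0, 0]
    - [0, 0, 0]
    - [0, 0, 0]
  rotation:
    - [0, 0, 0]
    - [0, 0, 0]
    - [0, 0, 0]
    - [0, 0, 0]
    - [0, 0, 0]
    - [0, 0, 0]
    - [0, 0, 0]
    - [0, 0, 0]
  gripper: 1

```text
clock: 15.3
eef_pos: [0.5096, 0.2654, 0.0333]
tool_rot: [0.565, 0.825, 0.0, 0.0]
ft_force: [-0.3, -0.2, -0.4]
grip_width: 0.0855
grasp_force: 0.0
```

drive_tool:
  slide:
    - [0, 0, -0.04]
    - [0, 0, -0.12]
    - [0, 0, -0.22]
    - [0, 0, -0.32]
    - [0, 0, -0.42]
    - [0, 0, -0.52]
    - [0, 0, -0.58]
    - [0, 0, -0.6]
  rotation:
    - [0, 0, 0]
    - [0, 0, 0]
    - [0, 0, 0]
    - [0, 0, 0]
    - [0, 0, 0]
    - [0, 0, 0]
    - [0, 0, 0]
    - [0, 0, 0]

```text
clock: 16.3
eef_pos: [0.5101, 0.2657, 0.1846]
tool_rot: [0.565, 0.825, 0.001, 0.0]
ft_force: [-0.2, -0.2, 0.6]
grip_width: 0.0856
grasp_force: 0.0
```

```bash
python3 - <<'E'
from h import *
s=cam('scene','s3');o=bot.get_obs();print(o['eef_pos'],o['grip_width'],o['ft_force'])
cv2.imwrite('pics/c4.png',cv2.resize(s['image'][130:330,80:330,::-1],(750,600)))
E
```

```text
[0.50993214 0.26560793 0.18437965] 0.0852698352204677 [-0.12555699 -0.18002608 -0.12741476]
```

View pics/c4.png

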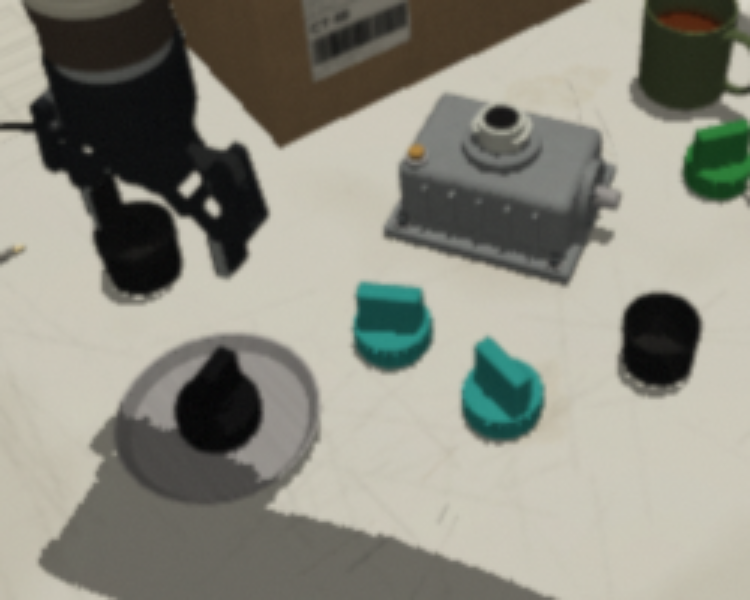

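The cap stands upright in the middle of the dish at (218,400). The neck is open and the gripper is clear of everything.

```bash
python3 -c "
from workcell import bot
print(bot.job_done())"
```

```text
the job is handed in; nothing more can be done
None
```

The filler cap is unscrewed and standing upright in the steel parts dish, with the gripper clear; I handed the job in at about 16 s (the hand-in gave no verdict).

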